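Put the top bowl in the damp chest and shut its lid

ROBOT

A 6-joint arm with a two-finger parallel gripper is mounted at the origin on the work surface. World frame = base frame: x ahead of the robot, y to its left, z up, the work surface at z = 0. Lengths are in m, angles in rad, forces in N, time in s.
With the tool pointing down it reaches from about 0.425 to 0.95 m from the base axis. Payload 14.7 kg.
Tool frame: the origin (TCP) lies on the centre line of the jaws, within the pads' length; the fingertips stand 22 mm ahead of it and the grasp point (between the pads) lies 3 mm ahead of it; z points along the fingers, y is the line along which they close (so a half turn about z gives the same grasp; the last joint's range is limited). The gripper opens to 85 mm and grips with 20 to 120 N. Pads are 22 mm wide; open, the fingers measure 114 mm over their backs; the gripper's body (76 mm by 85 mm) begins 54 mm behind the grasp point. The pads swing forward as they close: fully open they stand 13 mm farther back than shut.
Start: joints at [1.158, 0.48, 1.596, -0, 1.065, -0.047], TCP at [0.232, 0.607, 0.253] pointing down, gripper open.
Joint ranges: [-2.75, 2.75], [-0.82, 2.05], [0.23, 2.67], [-1.56, 4.7], [0.09, 2.69], [-2.92, 2.92]. Speed limits (rad/s): [1.89, 1.89, 2.39, 3.01, 3.01, 3.01].

INTERFACE

Orientations are given as a unit quaternion [x, y, z, w].
In Python, from station import arm gives the robot as it stands. The module is installed in compiled form; this text tells all that it offers.
- The arm moves only by the tool jog_arm, never from a script. Its argument "moves" is a list of rows, each a list of 3 entries, a list of its own where there are three numbers: the finger opening in cm, from 0 to 8.54, then the shift along the tool's x, y, z in cm, then the turn, a rotation vector about the tool's x, y, z in degrees. In form: [[hand, [x, y, z], [ax, ay, az]], ...]. A call has 1 to 5 rows; each row is the pose to reach, as a shift and turn from the pose commanded when the call began, along the tool's axes at that moment; what a row does not reach only later rows make up. A row lasts 1/8 s, in which the tool goes at most 62.5 mm and 10.7 degrees, less where a joint would pass 70% of its speed; a pose out of reach is approached as far as the arm can. A call with a gripper value outside its range is refused whole. The fingers move at their own pace and stop on an object; "squeeze" is the grip in N (left out, the last holds). Time passes only in rows, so rows that repeat a pose let the fingers close. It gives the time, the measured TCP pose, the force, the opening and the grip force at its end, in the units of the state.
- arm.get_state(): the state, without advancing time (a new reading comes with each control period).
- arm.snapshot(name): name is "scene" or "top" or "wrist"; returns the picture (384x512x3 uint8, red, green, blue); there is no depth.
- arm.camera_info(name): a dict with "fx", "fy", "cx", "cy" (pixels), "xyz" and "attitude" of the camera in the world. Camera axes: x right, y down, z forward; pixel columns grow to the right and rows downward; lengths in m; the calibration is good to about 2 mm. The wrist camera is an equidistant fisheye: a pixel r from the principal point sees the ray r / f radians off the axis. A picture is of the moment at which its call begins: read the wrist's pose just before it. camera_info takes no time and is no camera call; for the wrist camera it gives the pose at the moment of the call.
- arm.close_job(): hands the job in; it is judged then, once.
Trained networks look in the newest picture that a camera, given by its name, has taken for a name from the list of things; names that differ only in an ending like _2 or _b are one class to them, and where a whole thing is asked for, a point or a joint stands for the part that bears it (a point fixed in the world has none). Each returns a list of dicts, best first, with "p" (0 to 1); they miss things now and then, are a little off and sometimes report something else, mostly with a low value. They report only what shows in the picture. A call takes as long as a camera call. They do not tell look-alikes from the thing itself.
- arm.masks_of(query, camera): "region" (384x512 bool, what is visible of it) and "point" ([column, row] in pixels, amid what is visible of it).
The state is a dict: "time_s": time; "q": joint angles; "qvel": joint speeds; "joint_torque": joint torques, N m; "tcp_pos": TCP position; "tool_rot": TCP orientation; "force": force on the tool from outside, world axes, zero at the start; "moment": the same for the moment, N m; "grip_width": finger opening in m; "gripper_force": force on a finger pad.
Only numpy, scipy, OpenCV 4.12 (cv2) and the standard library are available. Lean on these libraries where they do the work, as an engineer would, in place of code of your own. Each camera call takes 0.05 s, during which the arm holds its last target. There are 200 camera calls.

TASK

Take the top bowl off the stack of three and stand it upright on the floor of the open wooden chest, clear of the folding lid stay, leaving the other two bowls stacked where they are. Then press the knee of the locked stay downward to break it, and lower the lid gently until it is fully shut. Do not knock over the two clay vases.

Things in the scene. Friction and masses are not known exactly. Their poses are not given: they have to be found in the camera images.
- chest: Open-topped wooden chest, fixed to the table, 300 long (its x) x 225 (its y) x 120 mm high, walls and floor 10 mm. Origin: centre of its underside; z up. Its lid is hinged along the rim on its +y side and stands open there; the folding stay is inside its +x end wall, rising above the rim. The middle of the floor is free.
- lid_hinge (a point): Point on the lid's hinge line, at the middle of its length: 112.5 mm along the chest's y from the chest's origin, 120 mm up (level with the rim). The hinge line runs along the chest's x.
- lid (a joint): Lid angle, rad: 0 = open, standing 84 degrees up from level and locked by the stay; grows as the lid closes; 1.466 = fully shut, lying flat on the rim. The locked stay blocks it. Once the stay is broken, stiff hinges hold the lid where it is left while steep, and below about half-way it sinks slowly shut by its own weight; a push of a few newtons near the free edge moves it. It is to be lowered slower than 2 rad/s.
- lid_edge (a point): Middle of the lid's free edge, half-way through its thickness. The lid is a plain wooden board 300 x 225 x 10 mm, free edge 225 mm from the hinge, 345 mm above the table when open; the outer face passes 10 mm outside the hinge line (the underside passes through it). Open, its outer face looks along the chest's +y, away from the chest, and can be pushed from behind; nothing stands within 40 mm behind it above 200 mm height.
- stay (a joint): Angle of the stay's lower link about its pivot, rad: 0 = locked, slightly past straight against a stop; grows as the knee is pressed down and towards the hinge; broken beyond 0.12; about 1.73 with the lid shut. Friction only, no spring: it stays where it is left; about 2 to 6 N on the knee breaks it, and pressing the tab 15 to 20 mm straight down turns it by about 0.25 while the lid hardly moves.
- stay_pivot (a point): Lower pivot of the stay on the chest's +x end wall, in the chest's frame at (121, -62.5, 108) mm. The knee swings about it in the chest's y-z plane, first up-and-over towards the chest's +y, then down.
- stay_knee (a point): Centre of the top of the flat steel thumb tab on the stay's knee, 34 (chest's x) x 28 (chest's y) x 5 mm, level while locked. Moves with the lower link; while locked it is at (121, 13, 175) mm in the chest's frame, 55 mm above the rim. Press it downward; both links are flat steel bars 94 mm between pivots, inside the +x wall.
- bowl_top_c (a point): Centre (half-way up) of the top bowl of the stack. All three are alike: stepped grey clay bowls 50 mm high, 130 g or so; the upper half is an upright band 62 mm across outside (wall 4 mm), from 24 mm above the foot to the rim; below it a 49 mm body tapers to a 40 mm foot. Stacked, the foot nests in the bowl below and the whole 26 mm of the upper band stays free all round. z is the bowl's own axis.
- bowl_mid_c (a point): Centre of the middle bowl of the stack (same shape), 26 mm below the top one's.
- bowl_low_c (a point): Centre of the bottom bowl of the stack (same shape), 25 mm above the table.
- vase_tall_c (a point): Centre of the tall grey clay vase, 190 mm high, up to 104 mm across, standing loose on the table beyond the bowl stack; z is its axis.
- vase_short_c (a point): Centre of the short grey clay vase, 140 mm high, up to 104 mm across, standing loose on the table behind the chest's hinge side; z is its axis.
Mind the look-alikes: they are no part of the job. Leave any purple look-alike of the part that bears bowl_top_c alone.

How it is judged:
On the way, in this order (a step that is already met when the one before it is completed fails the run):
1. the bowl stands upright and released on the chest floor, clear of the stay (x of bowl_top_c in the frame of chest between -0.13 and 0.07 m and y of bowl_top_c in the frame of chest between -0.1 and 0.1 m and z of bowl_top_c in the frame of chest below 0.05 m and angle between bowl_top_c's own z axis and vertical below 0.15 rad and contact force between the fingers and bowl_top below 0.1 N), for 0.2 s.
2. the knee of the stay has been pressed through straight, so that the stay is broken (value of joint stay above 0.12 rad).
At the end, for the whole second after the job is handed in: Lid shut and at rest (joint lid above 1.42 rad of 1.466); top bowl upright (0.15 rad) on the chest floor, centre within 100 mm of the chest's middle in y and from -130 to +70 mm in its x; other two bowls still stacked (within 8 mm in plan), bottom one within 40 mm of its start (value of joint lid above 1.42 rad and velocity of joint lid below 0.05 rad/s and x of bowl_top_c in the frame of chest between -0.13 and 0.07 m and y of bowl_top_c in the frame of chest between -0.1 and 0.1 m and z of bowl_top_c in the frame of chest below 0.05 m and angle between bowl_top_c's own z axis and vertical below 0.15 rad and horizontal distance between bowl_mid_c and bowl_low_c below 0.008 m and height (world z) of bowl_mid_c above 0.045 m and distance of bowl_low_c from where it was at the start of the episode below 0.04 m); the robot touches nothing.
It fails at once if the lid slams (falls faster than 2 rad/s) (velocity of joint lid above 2 rad/s).
It fails at once if a vase is knocked over (angle between any of vase_tall_c, vase_short_c's own z axis and vertical above 0.5 rad).
It also fails if it takes over 64 s, if anything falls off the work surface, if the arm or the gripper's body presses on something with over 40 N, if the wrist force passes 120 N, or if a joint passes its speed limit or range.

## Working session

There is one attempt and no reset: what is moved stays moved. The work goes in short steps, Python scripts to look and compute and a tool call to move; the robot and the scene stay as the last step left them, time stands still between calls to the robot, and variables do not carry over. Pictures are saved under pics/ and viewed, at most 10 in all, crops included, and the job is handed in when it is done.

Besides the shell and the picture viewer there is one more tool, called after "Emit:" by a JSON object that holds its "fn" and its "kwargs", one argument or row to a line. jog_arm: Moves the arm, as the interface text tells. Its arguments: {"type":"object","properties":{"moves":{"type":"array","items":{"type":"array"}},"squeeze":{"type":"number"}},"required":["moves"]}

```bash
mkdir -p pics; cat > h.py <<'E'
from station import arm
import numpy as np, cv2
from scipy.spatial.transform import Rotation as R
def cam(n):
    c=arm.camera_info(n); a=np.array(c["attitude"],float)
    M=a if a.shape==(3,3) else R.from_quat(a).as_matrix()
    return c,M,np.array(c["xyz"])
def ray(n,u,v):
    c,M,o=cam(n); x=(u-c["cx"])/c["fx"]; y=(v-c["cy"])/c["fy"]
    if n=="wrist":
        r=np.hypot(x,y); s=np.sinc(r/np.pi); d=np.array([x*s,y*s,np.cos(r)])
    else: d=np.array([x,y,1.])
    d=M@d; return o,d/np.linalg.norm(d)
def onz(n,u,v,z):
    o,d=ray(n,u,v); return o+d*(z-o[2])/d[2]
def proj(n,P):
    c,M,o=cam(n); p=(np.atleast_2d(P)-o)@M
    return np.c_[c["cx"]+c["fx"]*p[:,0]/p[:,2],c["cy"]+c["fy"]*p[:,1]/p[:,2]]
def save(n,f):
    im=arm.snapshot(n); cv2.imwrite("pics/"+f,im[:,:,::-1]); return im
E
python3 - <<'E'
from h import *
a=save("scene","s0.png"); b=save("top","t0.png")
cv2.imwrite("pics/st0.png",np.hstack([cv2.resize(a,(400,300)),cv2.resize(b,(400,300))])[:,:,::-1])
for n in("scene","top","wrist"): print(n,arm.camera_info(n))
for n in("scene","top"):
  for q in("bowl_top_c","chest","stay_knee","vase_tall_c","vase_short_c","lid_edge"):
    print(n,q,[(round(m["p"],2),m["point"],int(m["region"].sum())) for m in arm.masks_of(q,n)])
E
```

```text
scene {'fx': 379.89066505029723, 'fy': 379.89066505029723, 'cx': 250.70389234867102, 'cy': 186.9078789909699, 'xyz': array([1.3040688 , 0.21667592, 0.77680279]), 'attitude': array([ 0.52327962,  0.71991961, -0.36231644, -0.27680496])}
top {'fx': 355.4364477585089, 'fy': 355.4364477585089, 'cx': 254.92772310540886, 'cy': 183.35901178803866, 'xyz': array([ 0.40723413, -0.00251885,  1.13205185]), 'attitude': array([-0.69586628,  0.71352056, -0.05553382,  0.0597873 ])}
wrist {'fx': 297.3186396354542, 'fy': 297.3186396354542, 'cx': 255.79341509446323, 'cy': 188.07952303055728, 'xyz': array([0.15514844, 0.63696179, 0.37416211]), 'attitude': array([0.8127346 , 0.55962879, 0.0916055 , 0.13374052])}
scene bowl_top_c [(0.85, [163.2, 181.3], 299), (0.64, [189.4, 205.6], 358)]
scene chest [(0.59, [271.6, 237.4], 10260), (0.15, [262.7, 240.9], 299)]
scene stay_knee [(0.59, [165.9, 198.3], 108)]
scene vase_tall_c []
scene vase_short_c [(0.77, [351.4, 224.2], 1686)]
scene lid_edge [(0.98, [312.5, 199.6], 1687)]
top bowl_top_c [(0.74, [371.8, 222.3], 404), (0.56, [197.2, 192.1], 950), (0.55, [330.7, 215.9], 332)]
top chest [(0.93, [233.4, 191.2], 9130), (0.73, [170.7, 226.4], 1111)]
top stay_knee [(0.59, [231.5, 150.2], 172)]
top vase_tall_c [(0.65, [362.7, 173.1], 1179)]
top vase_short_c [(0.8, [168.8, 225.7], 1070)]
top lid_edge [(0.45, [236.1, 196.7], 9181)]
```

View pics/s0.png

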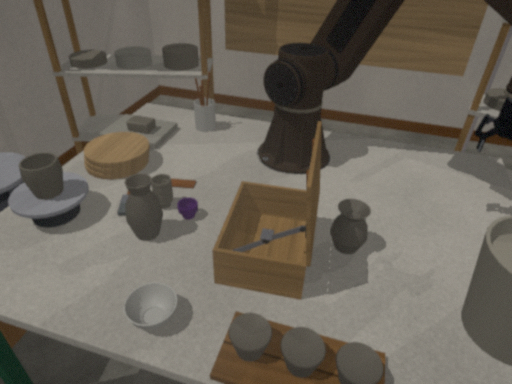

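View pics/t0.png

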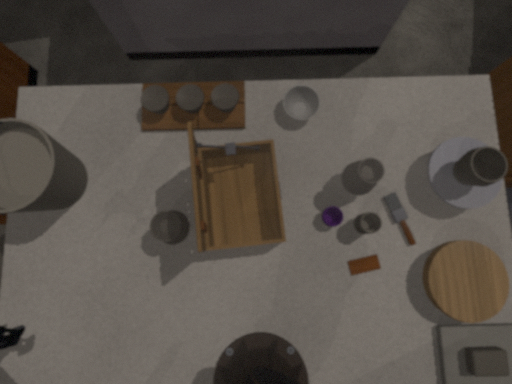

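The scene and top pictures show the chest mid-table with its hinge side towards +y and the stay at its far (+x) end, at about (231,150) in top. The bowl stack is at about (368,222) in top, with a purple decoy at (332,216), the tall vase at (363,175) and the short vase at (170,227). I'll zoom in to get the corners.

```bash
python3 - <<'E'
import cv2,numpy as np
t=cv2.imread("pics/t0.png")
a=t[125:260,150:300]; b=t[150:250,320:400]
a=cv2.resize(a,None,fx=4,fy=4,interpolation=cv2.INTER_CUBIC)
a=cv2.convertScaleAbs(a,alpha=1.8)
cv2.imwrite("pics/c1.png",a)
s=cv2.imread("pics/s0.png")[110:300,110:380]
s=cv2.resize(s,None,fx=2.9,fy=2.9,interpolation=cv2.INTER_CUBIC)
cv2.imwrite("pics/c2.png",cv2.convertScaleAbs(s,alpha=1.6))
E
```

```text
(no output)
```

View pics/c1.png

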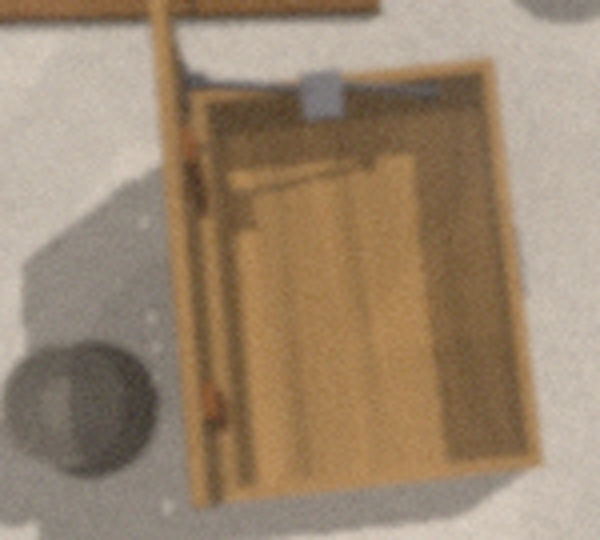

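View pics/c2.png

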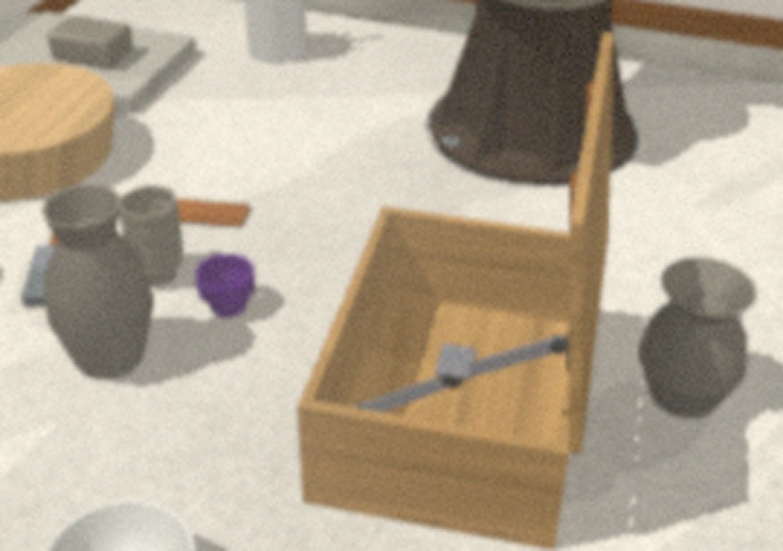

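```bash
python3 - <<'E'
from h import *
from scipy.optimize import least_squares
P=lambda x,y,z:(x/1000,y/1000,z/1000)
obs=[("top",P(150,-112.5,120),273.5,140),("top",P(-150,-112.5,120),285.25,240.75),("top",P(121,13,175),230.7,149),
("scene",P(150,-112.5,120),214.5,249),("scene",P(-150,-112.5,120),242.4,181.7),("scene",P(150,-112.5,0),215.5,282.4),
("scene",P(121,13,175),267.9,232.8),("scene",P(150,112.5,0),301.7,298.6)]
def W(p,c): 
    cs,s=np.cos(p[2]),np.sin(p[2]); return np.array([p[0]+cs*c[0]-s*c[1],p[1]+s*c[0]+cs*c[1],c[2]])
f=lambda p:np.concatenate([proj(n,W(p,c))[0]-(u,v) for n,c,u,v in obs])
r=least_squares(f,[.4,.05,0],loss="soft_l1"); print(r.x,r.fun.round(1))
np.save("chest.npy",r.x)
for nm,c in dict(knee=P(121,13,175),bowl=P(-40,-10,35),edge=P(0,136,345),pivot=P(121,-62.5,108)).items(): print(nm,W(r.x,c).round(4))
for n in("scene","top"):
  arm.snapshot(n)
  for q in("bowl_top_c","vase_tall_c","vase_short_c"):
    for m in arm.masks_of(q,n):
      v,u=np.where(m["region"]); print(n,q,round(m["p"],2),u.min(),u.max(),v.min(),v.max(),onz(n,u.mean(),v.mean(),.089 if 'bowl' in q else .1).round(3))
print(onz("top",*(368,221.5),.102))
s=arm.get_state();print(s["tcp_pos"],R.from_quat(s["tool_rot"]).as_matrix().round(3))
t=cv2.imread("pics/t0.png")[150:250,315:415]; s=cv2.imread("pics/s0.png")[160:250,110:210]
cv2.imwrite("pics/c3.png",cv2.convertScaleAbs(np.hstack([cv2.resize(t,(400,400),interpolation=2),cv2.resize(s,(400,360),interpolation=2)[:400] if 0 else cv2.copyMakeBorder(cv2.resize(s,(400,360),interpolation=2),0,40,0,0,0)]),alpha=1.7))
E
```

```text
[0.54419439 0.04611501 0.08843388] [-1.2 -0.5 -0.1  1.4 -1.3 -0.1 -1.3  0.2 -0.3 -1.5 -0.5 -0.  -0.1 -0.2
  0.1  0.1]
knee [0.6636 0.0698 0.175 ]
bowl [0.5052 0.0326 0.035 ]
edge [0.5322 0.1816 0.345 ]
pivot [ 0.6702 -0.0055  0.108 ]
scene bowl_top_c 0.71 151 170 174 190 [ 0.455 -0.332  0.089]
scene bowl_top_c 0.62 177 197 197 218 [ 0.542 -0.199  0.089]
scene vase_tall_c 0.9 124 162 173 240 [ 0.595 -0.312  0.1  ]
scene vase_tall_c 0.74 151 171 173 190 [ 0.466 -0.323  0.1  ]
scene vase_short_c 0.62 330 370 198 253 [0.486 0.254 0.1  ]
top bowl_top_c 0.81 359 381 212 233 [ 0.455 -0.329  0.089]
top bowl_top_c 0.55 321 342 207 226 [ 0.475 -0.219  0.089]
top bowl_top_c 0.24 187 283 123 250 [0.549 0.062 0.089]
[ 0.45737307 -0.32108597  0.102     ]
[0.23249041 0.60702311 0.25331491] [[-0.934  0.358  0.   ]
 [ 0.358  0.934  0.   ]
 [-0.     0.    -1.   ]]
```

View pics/c3.png

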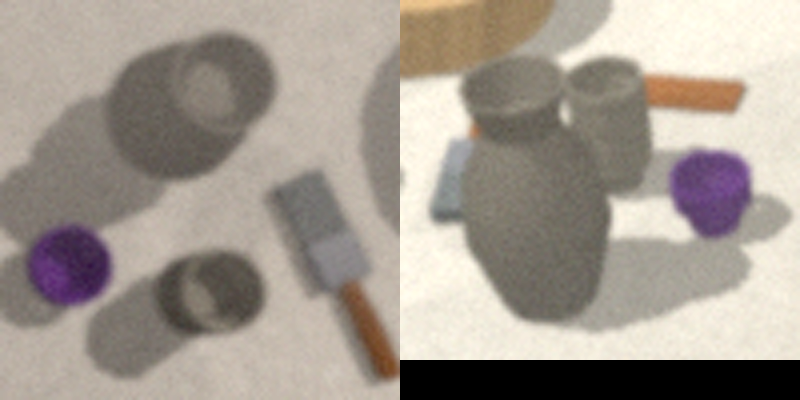

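The crop shows the stack's rim centred at about (370.5,222.5) in top and (162,179.5) in scene, with the tall vase beyond it. Next: a helper that converts world targets into tool shifts.

```bash
cat >> h.py <<'E'
def Rd(yaw,tilt=0): # tool down, tool y at yaw deg from world y, tilt about tool x
    return R.from_euler('z',yaw,degrees=True)*R.from_matrix([[-1,0,0],[0,1,0],[0,0,-1]])*R.from_euler('x',tilt,degrees=True)
def rel(P,yaw,tilt=0):
    s=arm.get_state(); C=R.from_quat(s["tool_rot"])
    return (C.inv().apply(np.array(P)-s["tcp_pos"])*100).round(2).tolist(),(C.inv()*Rd(yaw,tilt)).as_rotvec(degrees=True).round(1).tolist()
def tri(rays):
    A=sum(np.eye(3)-np.outer(d,d) for o,d in rays); b=sum((np.eye(3)-np.outer(d,d))@o for o,d in rays)
    return np.linalg.solve(A,b)
E
python3 - <<'E'
from h import *
print(tri([ray("top",370.5,222.5),ray("scene",162,179.5)]),onz("top",370.5,222.5,.102),onz("scene",162,179.5,.102))
print("vase",onz("top",371,170.5,.19), onz("scene",137.5,180,.19))
for P in([.232,.607,.47],[.42,.35,.47],[.53,.17,.47],[.53,-.05,.47],[.455,-.328,.35]): print(rel(P,0))
E
```

```text
[ 0.45391768 -0.32738675  0.0991343 ] [ 0.45433389 -0.32804147  0.102     ] [ 0.45757658 -0.32330559  0.102     ]
vase [ 0.58955398 -0.31232571  0.19      ] [ 0.59135238 -0.31350595  0.19      ]
([0.04, -0.02, -21.67], [0.0, 0.0, -21.0])
([-26.7, -17.29, -21.67], [0.0, 0.0, -21.0])
([-43.41, -30.17, -21.67], [0.0, 0.0, -21.0])
([-51.28, -50.71, -21.67], [0.0, 0.0, -21.0])
([-54.22, -79.36, -9.67], [0.0, 0.0, -21.0])
```

Emit:
{"fn": "jog_arm", "kwargs": {
  "moves": [
    [8.54, [0, 0, -6], [0, 0, 0]],
    [8.54, [0, 0, -12], [0, 0, 0]],
    [8.54, [0, 0, -18], [0, 0, 0]],
    [8.54, [-3, -2, -21.5], [0, 0, -5]],
    [8.54, [-8, -5, -21.5], [0, 0, -10]]
  ]
}}

```text
time_s: 1.72
tcp_pos: [0.2895, 0.5324, 0.4713]
tool_rot: [0.093, 0.996, 0.002, 0.001]
force: [1.4, -0.2, -0.6]
grip_width: 0.0854
gripper_force: 0.0
```

Emit:
{"fn": "jog_arm", "kwargs": {
  "moves": [
    [8.54, [-5, -3.3, 0], [0, 0, 0]],
    [8.54, [-10, -6.5, 0], [0, 0, 0]],
    [8.54, [-15, -10, 0], [0, 0, 0]],
    [8.54, [-20, -14, 0], [0, 0, 0]],
    [8.54, [-25, -19, 0], [0, 0, 0]]
  ]
}}

```text
time_s: 2.35
tcp_pos: [0.4943, 0.304, 0.4683]
tool_rot: [0.095, 0.995, 0.0, 0.0]
force: [-0.7, 0.5, 0.3]
grip_width: 0.0852
gripper_force: 0.0
```

```bash
python3 - <<'E'
from h import *
s=arm.get_state();print(s["time_s"],s["tcp_pos"],s["q"])
for P in([.53,.0,.47],[.455,-.327,.47],[.455,-.327,.25]): print(rel(P,0))
E
```

```text
2.35 [0.49434544 0.30404896 0.46828553] [ 4.99187979e-01  2.37475901e-01  1.44012710e+00 -8.98803451e-06
  1.46369935e+00 -8.80426769e-01]
([-9.28, -29.17, -0.17], [0.0, 0.0, -11.0])
([-8.13, -62.7, -0.18], [0.0, 0.0, -11.0])
([-8.12, -62.71, 21.82], [0.0, 0.0, -11.0])
```

Emit:
{"fn": "jog_arm", "kwargs": {
  "moves": [
    [8.54, [-2, -6, 0], [0, 0, -2]],
    [8.54, [-4, -12, 0], [0, 0, -5]],
    [8.54, [-6, -18, 0], [0, 0, -8]],
    [8.54, [-8, -24, 0], [0, 0, -11]],
    [8.54, [-8, -30, 0], [0, 0, -11]]
  ]
}}

```text
time_s: 2.98
tcp_pos: [0.515, -0.0059, 0.4681]
tool_rot: [-0.001, 1.0, -0.0, 0.0]
force: [1.5, -1.1, -0.6]
grip_width: 0.0852
gripper_force: 0.0
```

Emit:
{"fn": "jog_arm", "kwargs": {
  "moves": [
    [8.54, [0, -6, 0], [0, 0, 0]],
    [8.54, [1, -12, 1], [0, 0, 0]],
    [8.54, [3, -18, 5], [0, 0, 0]],
    [8.54, [5, -24, 10], [0, 0, 0]],
    [8.54, [6, -30, 16], [0, 0, 0]]
  ]
}}

```text
time_s: 3.6
tcp_pos: [0.4623, -0.2674, 0.3438]
tool_rot: [-0.0, 1.0, -0.0, 0.001]
force: [1.6, -0.3, -0.5]
grip_width: 0.0852
gripper_force: 0.0
```

```bash
python3 - <<'E'
from h import *
s=arm.get_state();print(s["time_s"],s["tcp_pos"],s["q"])
im=save("wrist","w1.png")
for m in arm.masks_of("bowl_top_c","wrist"):
  v,u=np.where(m["region"]); print(m["p"],m["point"],len(u),u.min(),u.max(),v.min(),v.max())
for P in([.455,-.327,.25],[.455,-.327,.15]): print(rel(P,0))
E
```

```text
3.6 [ 0.46225583 -0.26743775  0.34378432] [-5.81241017e-01  2.30762110e-01  1.74505004e+00 -3.95767765e-05
  1.16424607e+00 -2.15226782e+00]
0.63 [206.8, 152.2] 1916 183 232 127 176
0.61 [279.5, 159.9] 1542 259 302 138 183
0.31 [503.8, 272.9] 1603 472 511 196 312
0.21 [440.1, 202.3] 25447 366 511 112 313
([0.46, -5.9, 9.0], [0.1, -0.3, -0.1])
([0.41, -5.92, 19.0], [0.1, -0.3, -0.1])
```

View pics/w1.png

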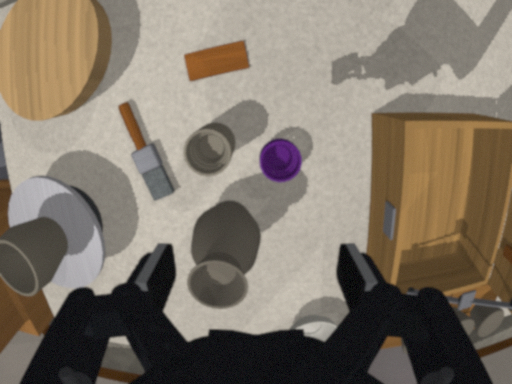

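The wrist picture shows the grey stack's rim centred at about (209,150), the purple bowl at (280,160) and the tall vase between the fingers at (222,255).

```bash
python3 - <<'E'
from h import *
im=cv2.imread("pics/w1.png")
print(onz("wrist",209,150.5,.102), onz("wrist",280,160,.05), onz("wrist",218,283,.19))
g=cv2.convertScaleAbs(cv2.resize(im[110:200,165:255],(540,540),interpolation=2),alpha=1.6); cv2.imwrite("pics/c4.png",g)
P=(.455,-.327)
for z in(.25,.14,.101): print(rel([*P,z],0))
E
```

```text
[ 0.44845269 -0.32487696  0.102     ] [ 0.47292786 -0.23230775  0.05      ] [ 0.58120688 -0.309875    0.19      ]
([0.46, -5.9, 9.0], [0.1, -0.3, -0.1])
([0.4, -5.93, 20.0], [0.1, -0.3, -0.1])
([0.38, -5.94, 23.9], [0.1, -0.3, -0.1])
```

View pics/c4.png

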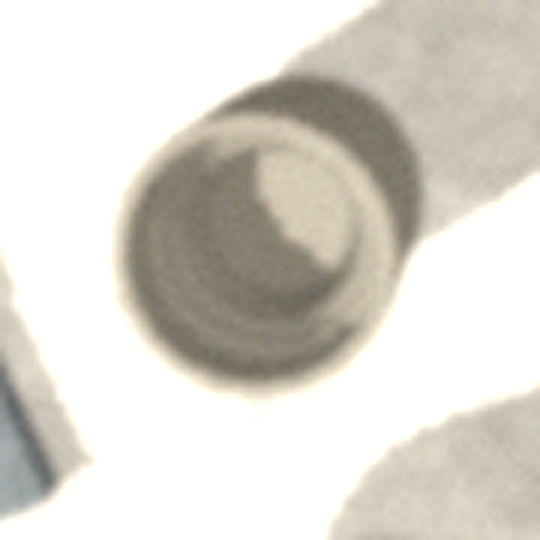

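Emit:
{"fn": "jog_arm", "kwargs": {
  "moves": [
    [8.54, [0.4, -4, 2], [0, 0, 0]],
    [8.54, [0.6, -5.9, 6], [0, 0, 0]],
    [8.54, [0.6, -5.9, 11], [0, 0, 0]],
    [8.54, [0.6, -5.9, 14], [0, 0, 0]],
    [8.54, [0.6, -5.9, 14], [0, 0, 0]]
  ]
}}

```text
time_s: 4.32
tcp_pos: [0.4564, -0.3238, 0.203]
tool_rot: [-0.0, 1.0, 0.001, -0.001]
force: [0.3, 0.4, 0.6]
grip_width: 0.085
gripper_force: 0.0
```

```bash
python3 - <<'E'
from h import *
s=arm.get_state();print(s["time_s"],s["tcp_pos"])
im=save("wrist","w2.png")
print(rel([.453,-.327,.101],0))
E
```

```text
4.325 [ 0.4563823  -0.3237769   0.20297814]
([0.41, -0.26, 10.36], [0.0, -0.0, 0.1])
```

View pics/w2.png

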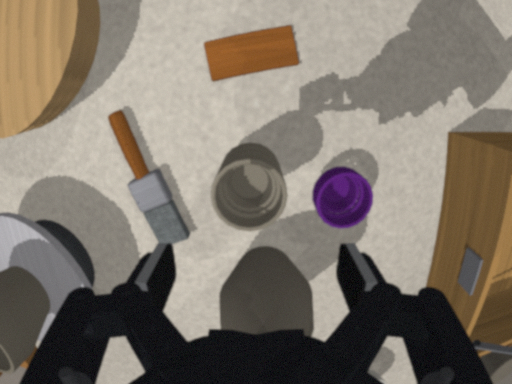

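The rim is now centred at about (249,194), slightly left of the finger centre line. I'll recompute before descending.

```bash
python3 - <<'E'
from h import *
p=onz("wrist",249,194,.102);print(p)
for z in(.13,.101):print(rel([(p[0]+.453)/2,(p[1]-.327)/2,z],0))
E
```

```text
[ 0.45513038 -0.32895697  0.102     ]
([0.31, -0.36, 7.46], [0.0, -0.0, 0.1])
([0.31, -0.36, 10.36], [0.0, -0.0, 0.1])
```

Emit:
{"fn": "jog_arm", "kwargs": {
  "moves": [
    [8.54, [0.2, -0.4, 4], [0, 0, 0]],
    [8.54, [0.2, -0.4, 7.5], [0, 0, 0]],
    [8.54, [0.2, -0.4, 9.5], [0, 0, 0]],
    [8.54, [0.2, -0.4, 10.3], [0, 0, 0]],
    [8.54, [0.2, -0.4, 10.3], [0, 0, 0]]
  ]
}}

```text
time_s: 5.0
tcp_pos: [0.4558, -0.3291, 0.1024]
tool_rot: [-0.0, 1.0, -0.0, 0.001]
force: [0.1, 0.1, -0.0]
grip_width: 0.0855
gripper_force: 0.0
```

Emit:
{"fn": "jog_arm", "kwargs": {
  "moves": [
    [6, [0, 0, 0], [0, 0, 0]],
    [5.6, [0, 0, 0], [0, 0, 0]],
    [5.6, [0, 0, 0], [0, 0, 0]],
    [5.6, [0, 0, 0], [0, 0, 0]]
  ],
  "squeeze": 25
}}

```text
time_s: 5.5
tcp_pos: [0.4558, -0.3293, 0.1028]
tool_rot: [-0.0, 1.0, -0.001, 0.001]
force: [-0.6, 1.8, 11.3]
grip_width: 0.062
gripper_force: 24.6
```

Emit:
{"fn": "jog_arm", "kwargs": {
  "moves": [
    [5.6, [0, 0, -0.5], [0, 0, 0]],
    [5.6, [0, 0, -1.5], [0, 0, 0]],
    [5.6, [0, 0, -3], [0, 0, 0]],
    [5.6, [0, 0, -5], [0, 0, 0]],
    [5.6, [0, 0, -8], [0, 0, 0]]
  ]
}}

```text
time_s: 6.12
tcp_pos: [0.4548, -0.3285, 0.1825]
tool_rot: [-0.0, 1.0, 0.0, -0.0]
force: [0.8, -0.6, -2.0]
grip_width: 0.0619
gripper_force: 27.9
```

```bash
python3 - <<'E'
from h import *
s=arm.get_state();print(s["time_s"],s["tcp_pos"],s["force"])
save("wrist","w3.png"); save("scene","s3.png"); save("top","t3.png")
a=cv2.imread("pics/w3.png"); b=cv2.imread("pics/s3.png")[120:250,80:230]
cv2.imwrite("pics/c5.png",np.hstack([a[:,:400],cv2.resize(b,(400,384),interpolation=2)]))
for z in(.3,.23,.10,.072): print(rel([.505,.0326,z],5))
E
```

```text
6.125 [ 0.45475351 -0.3284581   0.18247349] [ 0.75889618 -0.64204468 -2.03163367]
([-4.97, 36.17, -11.72], [-0.1, 0.2, -5.0])
([-4.95, 36.19, -4.72], [-0.1, 0.2, -5.0])
([-4.92, 36.22, 8.28], [-0.1, 0.2, -5.0])
([-4.91, 36.22, 11.08], [-0.1, 0.2, -5.0])
```

View pics/c5.png

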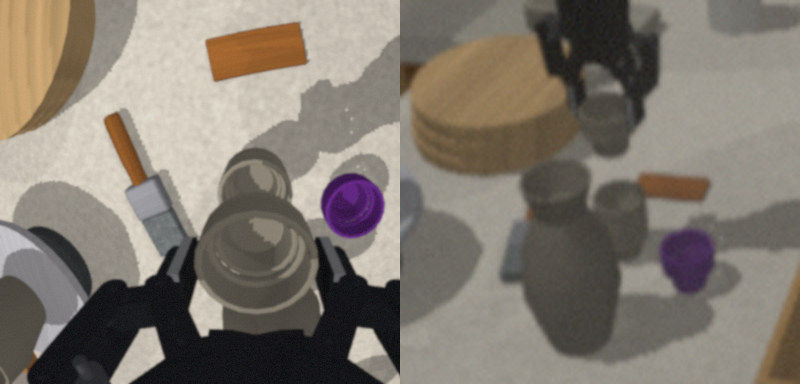

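The scene shows the top bowl in the gripper at (605,120) in the right panel, with the remaining stack upright at (618,215). Now I carry it to the chest.

Emit:
{"fn": "jog_arm", "kwargs": {
  "moves": [
    [5.6, [0, 1, -5], [0, 0, 0]],
    [5.6, [-1, 6, -7], [0, 0, -2]],
    [5.6, [-2, 12, -7], [0, 0, -5]],
    [5.6, [-3, 18, -7], [0, 0, -5]],
    [5.6, [-4, 24, -7], [0, 0, -5]]
  ]
}}

```text
time_s: 6.9
tcp_pos: [0.4946, -0.0868, 0.251]
tool_rot: [-0.044, 0.999, 0.0, -0.0]
force: [1.2, 0.7, -1.6]
grip_width: 0.0615
gripper_force: 29.1
```

Emit:
{"fn": "jog_arm", "kwargs": {
  "moves": [
    [5.6, [-0.5, 5, 0], [0, 0, 0]],
    [5.6, [-1, 9, 0], [0, 0, 0]],
    [5.6, [-1, 11, 0], [0, 0, 0]],
    [5.6, [-1, 11, 0], [0, 0, 0]]
  ]
}}

```text
time_s: 7.4
tcp_pos: [0.4946, 0.0229, 0.2509]
tool_rot: [-0.045, 0.999, 0.0, -0.001]
force: [0.0, 0.5, -0.4]
grip_width: 0.0618
gripper_force: 29.1
```

```bash
python3 - <<'E'
from h import *
s=arm.get_state();print(s["time_s"],s["tcp_pos"])
for z in(.2,.063): print(rel([.506,.0226,z],5))
E
```

```text
7.4 [0.49461619 0.02289663 0.25086813]
([-1.14, -0.13, 5.09], [0.0, -0.1, 0.2])
([-1.15, -0.13, 18.79], [0.0, -0.1, 0.2])
```

Emit:
{"fn": "jog_arm", "kwargs": {
  "moves": [
    [5.6, [-1, 0, 4], [0, 0, 0]],
    [5.6, [-1, 0, 9], [0, 0, 0]],
    [5.6, [-1, 0, 14], [0, 0, 0]],
    [5.6, [-1, 0, 17.3], [0, 0, 0]],
    [5.6, [-1, 0, 18.2], [0, 0, 0]]
  ]
}}

```text
time_s: 8.02
tcp_pos: [0.5038, 0.0218, 0.0674]
tool_rot: [-0.044, 0.999, 0.0, -0.002]
force: [0.8, -0.1, -0.8]
grip_width: 0.0617
gripper_force: 29.1
```

Emit:
{"fn": "jog_arm", "kwargs": {
  "moves": [
    [5.6, [0, 0, 0.2], [0, 0, 0]],
    [5.6, [0, 0, 0.4], [0, 0, 0]],
    [5.6, [0, 0, 0.5], [0, 0, 0]]
  ]
}}

```text
time_s: 8.4
tcp_pos: [0.5058, 0.0226, 0.0653]
tool_rot: [-0.044, 0.999, -0.0, 0.001]
force: [-0.3, -0.4, -1.2]
grip_width: 0.0621
gripper_force: 29.1
```

Emit:
{"fn": "jog_arm", "kwargs": {
  "moves": [
    [5.6, [0, 0, 0.2], [0, 0, 0]],
    [5.6, [0, 0, 0.3], [0, 0, 0]]
  ]
}}

```text
time_s: 8.65
tcp_pos: [0.5053, 0.0226, 0.0615]
tool_rot: [-0.044, 0.999, -0.0, 0.0]
force: [0.1, 0.5, -1.6]
grip_width: 0.0614
gripper_force: 29.1
```

Emit:
{"fn": "jog_arm", "kwargs": {
  "moves": [
    [5.6, [0, 0, 0.15], [0, 0, 0]],
    [5.6, [0, 0, 0.2], [0, 0, 0]]
  ]
}}

```text
time_s: 8.9
tcp_pos: [0.5054, 0.0226, 0.0606]
tool_rot: [-0.044, 0.999, -0.0, 0.0]
force: [-9.0, 0.5, 43.2]
grip_width: 0.0616
gripper_force: 32.4
```

Emit:
{"fn": "jog_arm", "kwargs": {
  "moves": [
    [5.6, [0, 0, -0.1], [0, 0, 0]],
    [6.6, [0, 0, -0.1], [0, 0, 0]],
    [7.6, [0, 0, -0.1], [0, 0, 0]],
    [8.2, [0, 0, -0.1], [0, 0, 0]]
  ]
}}

```text
time_s: 9.4
tcp_pos: [0.5051, 0.0226, 0.0602]
tool_rot: [-0.044, 0.999, 0.0, -0.0]
force: [0.4, -0.6, 0.4]
grip_width: 0.0821
gripper_force: 0.0
```

Emit:
{"fn": "jog_arm", "kwargs": {
  "moves": [
    [8.4, [0, 0, -1], [0, 0, 0]],
    [8.4, [0, 0, -4], [0, 0, 0]],
    [8.4, [0, 0, -10], [0, 0, 0]],
    [8.4, [0, 0, -16], [0, 0, 0]],
    [8.4, [0, 0, -22], [0, 0, 0]]
  ]
}}

```text
time_s: 10.02
tcp_pos: [0.5046, 0.0226, 0.2831]
tool_rot: [-0.044, 0.999, -0.0, 0.0]
force: [2.3, -1.2, -0.0]
grip_width: 0.0839
gripper_force: 0.0
```

```bash
python3 - <<'E'
from h import *
s=arm.get_state();print(s["time_s"],s["tcp_pos"])
a=save("wrist","w4.png");b=save("top","t4.png")
cv2.imwrite("pics/c6.png",cv2.convertScaleAbs(np.hstack([cv2.resize(a,(400,300)),cv2.resize(b[110:260,140:340],(400,300))])[:,:,::-1],alpha=1.4))
k=np.load("chest.npy"); K=[k[0]+np.cos(k[2])*.121-np.sin(k[2])*.013,k[1]+np.sin(k[2])*.121+np.cos(k[2])*.013]
for z in(.27,.225,.2): print(rel([*K,z],5))
for m in arm.masks_of("stay_knee","wrist"): print(m["p"],m["point"],onz("wrist",*m["point"],.175))
print(K)
E
```

```text
10.025 [0.50463753 0.02261141 0.28306495]
([-15.91, 3.33, 1.86], [-0.1, 0.6, 0.0])
([-15.87, 3.33, 6.36], [-0.1, 0.6, 0.0])
([-15.84, 3.33, 8.86], [-0.1, 0.6, 0.0])
0.69 [251.9, 320.8] [0.64990268 0.03208707 0.175     ]
0.4 [32.0, 203.2] [ 0.53996212 -0.20801281  0.175     ]
[np.float64(0.6635734145072227), np.float64(0.0697507679053126)]
```

View pics/c6.png

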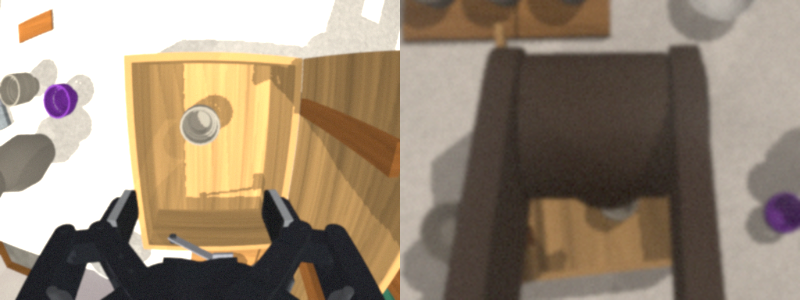

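The bowl stands upright on the chest floor, at about (200,125) in the left panel, well away from the stay, and the gripper is clear. Now I press the knee with closed fingers.

Emit:
{"fn": "jog_arm", "kwargs": {
  "moves": [
    [5, [-5, 1, 0], [0, 0, 0]],
    [2, [-10, 2, 0], [0, 0, 0]],
    [0, [-14, 3, 0], [0, 0, 0]],
    [0, [-15.9, 3.3, 1], [0, 0, 0]],
    [0, [-15.9, 3.3, 4], [0, 0, 0]]
  ]
}}

```text
time_s: 10.8
tcp_pos: [0.6616, 0.0697, 0.2396]
tool_rot: [-0.044, 0.999, -0.0, 0.001]
force: [-0.4, 0.5, 0.4]
grip_width: 0.0002
gripper_force: 0.0
```

Emit:
{"fn": "jog_arm", "kwargs": {
  "moves": [
    [0, [0, 0, 0.5], [0, 0, 0]],
    [0, [0, 0, 1], [0, 0, 0]]
  ]
}}

```text
time_s: 11.05
tcp_pos: [0.6601, 0.0692, 0.2303]
tool_rot: [-0.044, 0.999, -0.0, -0.0]
force: [-0.4, -0.3, -0.4]
grip_width: -0.0003
gripper_force: 0.0
```

```bash
python3 - <<'E'
from h import *
s=arm.get_state();print(s["time_s"],s["tcp_pos"],s["force"],s["grip_width"])
print(rel([.6636,.0698,.2],5),rel([.6626,.0798,.18],5))
E
```

```text
11.05 [0.66014098 0.06923901 0.23030546] [-0.40770413 -0.30818798 -0.35143431] -0.00030193443950843373
([-0.35, 0.03, 3.03], [-0.0, -0.0, 0.0]) ([-0.34, 1.03, 5.03], [-0.0, -0.0, 0.0])
```

Emit:
{"fn": "jog_arm", "kwargs": {
  "moves": [
    [0, [-0.3, 0, 1.5], [0, 0, 0]],
    [0, [-0.3, 0, 2.5], [0, 0, 0]],
    [0, [-0.3, 0, 3.2], [0, 0, 0]],
    [0, [-0.3, 0, 3.6], [0, 0, 0]]
  ]
}}

```text
time_s: 11.55
tcp_pos: [0.6636, 0.07, 0.1942]
tool_rot: [-0.044, 0.999, 0.0, 0.0]
force: [-1.9, 5.1, 7.1]
grip_width: -0.0
gripper_force: 3.5
```

Emit:
{"fn": "jog_arm", "kwargs": {
  "moves": [
    [0, [0, 0.2, 0.4], [0, 0, 0]],
    [0, [0, 0.4, 0.8], [0, 0, 0]],
    [0, [0, 0.6, 1.1], [0, 0, 0]]
  ]
}}

```text
time_s: 11.92
tcp_pos: [0.6634, 0.0761, 0.1839]
tool_rot: [-0.044, 0.999, 0.0, 0.001]
force: [-1.3, 0.2, 4.2]
grip_width: -0.0002
gripper_force: 4.6
```

Emit:
{"fn": "jog_arm", "kwargs": {
  "moves": [
    [0, [0, 0.2, 0.4], [0, 0, 0]],
    [0, [0, 0.4, 0.8], [0, 0, 0]],
    [0, [0, 0.5, 1.0], [0, 0, 0]]
  ]
}}

```text
time_s: 12.3
tcp_pos: [0.6633, 0.0798, 0.1747]
tool_rot: [-0.044, 0.999, -0.001, 0.001]
force: [-10.1, -16.6, 33.5]
grip_width: -0.0001
gripper_force: 14.6
```

Emit:
{"fn": "jog_arm", "kwargs": {
  "moves": [
    [0, [0, 0, -1], [0, 0, 0]],
    [0, [0, -0.5, -5], [0, 0, 0]],
    [0, [0, -1, -11], [0, 0, 0]],
    [0, [0, -1, -17], [0, 0, 0]],
    [0, [0, -1, -23], [0, 0, 0]]
  ]
}}

```text
time_s: 12.92
tcp_pos: [0.6632, 0.0707, 0.4058]
tool_rot: [-0.044, 0.999, 0.0, 0.0]
force: [0.7, -0.4, -0.2]
grip_width: 0.0001
gripper_force: 0.0
```

```bash
python3 - <<'E'
from h import *
s=arm.get_state();print(s["time_s"],s["tcp_pos"],s["q"])
a=save("scene","s5.png"); 
for q in("stay_knee","lid_edge"):
  for m in arm.masks_of(q,"scene"): print(q,m["p"],m["point"])
k=np.load("chest.npy");c,sn=np.cos(k[2]),np.sin(k[2])
for th in (0,.12,.25,.4):  # knee tab top under rotation about pivot, rigid
  y,z=75.5,67; Y=-62.5+y*np.cos(th)+z*np.sin(th); Z=108-y*np.sin(th)+z*np.cos(th)
  print(th,proj("scene",[k[0]+c*.121-sn*Y/1e3,k[1]+sn*.121+c*Y/1e3,Z/1e3]))
E
```

```text
12.925 [0.66323285 0.07069929 0.40576643] [ 6.07063251e-02  4.02672085e-01  1.34725211e+00  9.11303229e-05
  1.39105740e+00 -1.59803075e+00]
stay_knee 0.83 [268.5, 248.3]
lid_edge 0.72 [309.2, 195.0]
0 [[267.79235298 232.59723971]]
0.12 [[270.75382324 236.12609136]]
0.25 [[273.34167549 240.10480444]]
0.4 [[275.47863178 244.79581515]]
```

```bash
python3 - <<'E'
from h import *
for f in("s0","s5"):
  im=cv2.imread(f"pics/{f}.png").astype(int)[220:275,232:310]
  m=(im[:,:,0]>im[:,:,2]+2).astype(np.uint8)
  print(f)
  for r in m[::2]: print("".join(".#"[x] for x in r))
E
```

```text
s0
..............................................................................
..............................................................................
..............................................................................
..............................................................................
..............................................................................
..............................................................................
..............................................................................
..............................................................................
..............................................................................
..............................................................................
..............................................................................
..............................................................................
..............................................................................
......................................................................
[... 2629 characters left out ...]
....................................................................
..............................................................................
..............................................................................
..............................................................................
..............................................................................
..............................................................................
..............................................................................
..............................................................................
..............................................................................
```

```bash
python3 - <<'E'
from h import *
for f in("s0","s5"):
  im=cv2.GaussianBlur(cv2.imread(f"pics/{f}.png"),(3,3),0).astype(int)[216:276,232:310]
  m=(im[:,:,2]-im[:,:,0])*1.0/(im.sum(2)+1)<.09
  print(f)
  for r in m[::2]: print("".join(".#"[int(x)] for x in r))
E
```

```text
s0
..............................................................................
..............................................................................
..............................................................................
..............................................................................
..............................................................................
.....................................................................####.....
..............................................................###########.....
..............................###########...............################......
..............................############.......################.............
.............................##############################...................
.............................#######################..........................
.............................################.................................
............................###########.......................................
......................############....................................
[... 2945 characters left out ...]
....................................................................
..............................................................................
..............................................................................
..............................................................................
.............................................................................#
..........................................................................####
..........................................................................####
..........................................................................####
.........................................................................#####
```

The stay is visibly bent at about (272,242), so it's broken. Now I go behind the lid near its free edge.

```bash
cat >> h.py <<'E'
def cw(X,Y,Z):
    k=np.load("chest.npy");c,s=np.cos(k[2]),np.sin(k[2]); return [k[0]+c*X-s*Y,k[1]+s*X+c*Y,Z]
def lidtcp(phi,r=.19,h=.015,yz=None):
    return cw(0,.1125-r*np.cos(phi)+.01*np.sin(phi)+h,.12+r*np.sin(phi)+.01*np.cos(phi)+.022)
E
python3 - <<'E'
from h import *
for p in([.0,.165,.46],[0,.165,.332],[0,.13,.332]): print(rel(cw(*p),5.07))
E
```

```text
([12.19, 15.09, -5.32], [-0.0, 0.4, -0.0])
([12.28, 15.09, 7.48], [-0.0, 0.4, -0.0])
([12.28, 11.59, 7.48], [-0.0, 0.4, -0.0])
```

Emit:
{"fn": "jog_arm", "kwargs": {
  "moves": [
    [0, [1, 0.5, -5.4], [0, 0, 0]],
    [0, [5, 4.5, -5.4], [0, 0, 0]],
    [0, [9, 9, -5.4], [0, 0, 0]],
    [0, [12.2, 13, -5.4], [0, 0, 0]],
    [0, [12.2, 15.1, -5.4], [0, 0, 0]]
  ]
}}

```text
time_s: 13.7
tcp_pos: [0.5264, 0.212, 0.4573]
tool_rot: [-0.045, 0.999, 0.0, -0.0]
force: [0.9, -0.4, -0.5]
grip_width: 0.0001
gripper_force: 0.0
```

Emit:
{"fn": "jog_arm", "kwargs": {
  "moves": [
    [0, [0, 0, 0], [0, 0, 0]],
    [0, [0, 0, 4], [0, 0, 0]],
    [0, [0, 0, 8.5], [0, 0, 0]],
    [0, [0, 0, 12.5], [0, 0, 0]],
    [0, [0, 0, 12.8], [0, 0, 0]]
  ]
}}

```text
time_s: 14.32
tcp_pos: [0.528, 0.209, 0.3265]
tool_rot: [-0.043, 0.999, -0.001, -0.003]
force: [-0.7, 0.2, 0.5]
grip_width: -0.0001
gripper_force: 0.0
```

```bash
python3 - <<'E'
from h import *
s=arm.get_state();print(s["time_s"],s["tcp_pos"],s["force"])
for d in range(84,-1,-4): print(d,rel(lidtcp(np.radians(d)),5.07)[0])
E
```

```text
14.325 [0.52804061 0.20899258 0.32646326] [-0.72561025  0.19649714  0.48643337]
84 [-0.17, -4.61, -0.55]
80 [-0.18, -5.93, -0.43]
76 [-0.18, -7.24, -0.22]
72 [-0.18, -8.54, 0.08]
68 [-0.19, -9.81, 0.47]
64 [-0.19, -11.05, 0.95]
60 [-0.2, -12.25, 1.51]
56 [-0.2, -13.41, 2.16]
52 [-0.21, -14.52, 2.88]
48 [-0.21, -15.58, 3.68]
44 [-0.22, -16.58, 4.55]
40 [-0.23, -17.52, 5.49]
36 [-0.23, -18.39, 6.5]
32 [-0.24, -19.19, 7.56]
28 [-0.25, -19.91, 8.67]
24 [-0.25, -20.55, 9.84]
20 [-0.26, -21.11, 11.04]
16 [-0.27, -21.59, 12.28]
12 [-0.27, -21.97, 13.55]
8 [-0.28, -22.27, 14.85]
4 [-0.29, -22.47, 16.16]
0 [-0.3, -22.59, 17.48]
```

Emit:
{"fn": "jog_arm", "kwargs": {
  "moves": [
    [0, [0, -2, -0.5], [0, 0, 0]],
    [0, [0, -3.5, -0.5], [0, 0, 0]],
    [0, [0, -4.6, -0.5], [0, 0, 0]],
    [0, [0, -5.4, -0.5], [0, 0, 0]],
    [0, [0, -6.2, -0.4], [0, 0, 0]]
  ]
}}

```text
time_s: 14.95
tcp_pos: [0.5343, 0.1482, 0.3336]
tool_rot: [-0.044, 0.999, 0.0, 0.0]
force: [0.3, 0.1, 0.4]
grip_width: -0.0002
gripper_force: 0.0
```

```bash
python3 - <<'E'
from h import *
s=arm.get_state();print(s["time_s"],s["tcp_pos"],s["force"])
for d in range(80,55,-4): print(d,rel(lidtcp(np.radians(d)),5.07)[0])
E
```

```text
14.95 [0.53427974 0.14815164 0.33357528] [0.30735912 0.07944702 0.41864348]
80 [-0.09, 0.18, 0.27]
76 [-0.09, -1.13, 0.48]
72 [-0.09, -2.42, 0.78]
68 [-0.09, -3.69, 1.17]
64 [-0.09, -4.93, 1.64]
60 [-0.09, -6.14, 2.2]
56 [-0.09, -7.3, 2.85]
```

Emit:
{"fn": "jog_arm", "kwargs": {
  "moves": [
    [0, [0, -0.7, 0.4], [0, 0, 0]],
    [0, [0, -1.4, 0.5], [0, 0, 0]],
    [0, [0, -2.1, 0.7], [0, 0, 0]]
  ]
}}

```text
time_s: 15.32
tcp_pos: [0.536, 0.1274, 0.3262]
tool_rot: [-0.044, 0.999, 0.0, -0.0]
force: [0.1, 1.4, 2.0]
grip_width: -0.0001
gripper_force: 1.0
```

```bash
python3 - <<'E'
from h import *
s=arm.get_state();print(s["time_s"],s["tcp_pos"],s["force"])
E
```

```text
15.325 [0.53604485 0.12743456 0.3261931 ] [0.14990065 1.39596228 1.96609194]
```

Emit:
{"fn": "jog_arm", "kwargs": {
  "moves": [
    [0, [0, -1.4, 0.4], [0, 0, 0]],
    [0, [0, -2.7, 0.9], [0, 0, 0]],
    [0, [0, -3.9, 1.5], [0, 0, 0]],
    [0, [0, -5.1, 2.1], [0, 0, 0]],
    [0, [0, -6.2, 2.8], [0, 0, 0]]
  ]
}}

```text
time_s: 15.95
tcp_pos: [0.5415, 0.0651, 0.2978]
tool_rot: [-0.044, 0.999, -0.0, -0.0]
force: [-0.4, 0.5, 1.6]
grip_width: 0.0001
gripper_force: 0.6
```

```bash
python3 - <<'E'
from h import *
s=arm.get_state();print(s["time_s"],s["tcp_pos"],s["force"])
for d in range(56,-1,-4): print(d,rel(lidtcp(np.radians(d)),5.07)[0])
E
```

```text
15.95 [0.54146721 0.06505161 0.29780554] [-0.4444392   0.47242495  1.60767872]
56 [-0.1, 1.04, -0.73]
52 [-0.1, -0.07, -0.01]
48 [-0.11, -1.13, 0.79]
44 [-0.11, -2.13, 1.66]
40 [-0.11, -3.07, 2.6]
36 [-0.11, -3.94, 3.6]
32 [-0.11, -4.74, 4.66]
28 [-0.11, -5.47, 5.78]
24 [-0.11, -6.11, 6.94]
20 [-0.11, -6.67, 8.14]
16 [-0.11, -7.15, 9.38]
12 [-0.11, -7.54, 10.65]
8 [-0.11, -7.84, 11.95]
4 [-0.11, -8.04, 13.26]
0 [-0.11, -8.16, 14.58]
```

Tracking well. I'll continue along the arc.

Emit:
{"fn": "jog_arm", "kwargs": {
  "moves": [
    [0, [0, -1.1, 0.8], [0, 0, 0]],
    [0, [0, -2.1, 1.7], [0, 0, 0]],
    [0, [0, -3.1, 2.6], [0, 0, 0]],
    [0, [0, -3.9, 3.6], [0, 0, 0]],
    [0, [0, -4.7, 4.7], [0, 0, 0]]
  ]
}}

```text
time_s: 16.58
tcp_pos: [0.5456, 0.0187, 0.2506]
tool_rot: [-0.044, 0.999, -0.0, -0.0]
force: [0.4, 0.1, 1.9]
grip_width: -0.0002
gripper_force: 0.4
```

Emit:
{"fn": "jog_arm", "kwargs": {
  "moves": [
    [0, [0, -0.7, 1.1], [0, 0, 0]],
    [0, [0, -1.4, 2.2], [0, 0, 0]],
    [0, [0, -1.9, 3.4], [0, 0, 0]],
    [0, [0, -2.4, 4.7], [0, 0, 0]],
    [0, [0, -2.8, 6], [0, 0, 0]]
  ]
}}

```text
time_s: 17.2
tcp_pos: [0.5481, -0.009, 0.1904]
tool_rot: [-0.044, 0.999, -0.0, 0.0]
force: [1.0, -0.4, 0.7]
grip_width: -0.0
gripper_force: 0.4
```

```bash
python3 - <<'E'
from h import *
s=arm.get_state();print(s["time_s"],s["tcp_pos"],s["force"])
for d in range(16,-1,-4): print(d,rel(lidtcp(np.radians(d)),5.07)[0])
E
```

```text
17.2 [ 0.54809138 -0.00900936  0.19044683] [ 1.03612395 -0.44478378  0.65562686]
16 [-0.1, 0.29, -1.35]
12 [-0.1, -0.1, -0.08]
8 [-0.1, -0.4, 1.21]
4 [-0.1, -0.61, 2.52]
0 [-0.1, -0.72, 3.84]
```

Emit:
{"fn": "jog_arm", "kwargs": {
  "moves": [
    [0, [0, -0.3, 1], [0, 0, 0]],
    [0, [0, -0.4, 1.8], [0, 0, 0]],
    [0, [0, -0.6, 2.6], [0, 0, 0]],
    [0, [0, -0.7, 3.3], [0, 0, 0]],
    [0, [0, -0.7, 3.8], [0, 0, 0]]
  ]
}}

```text
time_s: 17.82
tcp_pos: [0.5487, -0.0157, 0.153]
tool_rot: [-0.044, 0.999, 0.0, -0.0]
force: [-0.7, 0.2, 0.2]
grip_width: 0.0001
gripper_force: 0.0
```

Emit:
{"fn": "jog_arm", "kwargs": {
  "moves": [
    [0, [0, 0, 0.1], [0, 0, 0]],
    [0, [0, 0, 0.2], [0, 0, 0]]
  ]
}}

```text
time_s: 18.08
tcp_pos: [0.5486, -0.0157, 0.1519]
tool_rot: [-0.044, 0.999, -0.0, 0.0]
force: [-7.2, 0.6, 21.9]
grip_width: -0.0001
gripper_force: 11.3
```

Emit:
{"fn": "jog_arm", "kwargs": {
  "moves": [
    [0, [0, 0, -1], [0, 0, 0]],
    [0, [0, 0, -5], [0, 0, 0]],
    [0, [0, 0, -10], [0, 0, 0]],
    [0, [0, 0, -15], [0, 0, 0]],
    [0, [0, 0, -20], [0, 0, 0]]
  ]
}}

```text
time_s: 18.7
tcp_pos: [0.5484, -0.0156, 0.3537]
tool_rot: [-0.044, 0.999, -0.0, 0.0]
force: [-0.2, 0.1, -0.0]
grip_width: 0.0001
gripper_force: 0.0
```

Emit:
{"fn": "jog_arm", "kwargs": {
  "moves": [
    [0, [0, 0, -1], [0, 0, 0]],
    [0, [0, 0, -1], [0, 0, 0]],
    [0, [0, 0, -1], [0, 0, 0]],
    [0, [0, 0, -1], [0, 0, 0]],
    [0, [0, 0, -1], [0, 0, 0]]
  ]
}}

```text
time_s: 19.32
tcp_pos: [0.5485, -0.0157, 0.3605]
tool_rot: [-0.044, 0.999, 0.0, -0.001]
force: [0.1, 0.2, -0.1]
grip_width: -0.0
gripper_force: 0.0
```

```bash
python3 - <<'E'
from h import *
s=arm.get_state();print(s["time_s"],s["tcp_pos"],s["force"])
save("scene","s6.png")
for q in("lid_edge","vase_short_c","vase_tall_c","bowl_mid_c"):
  for m in arm.masks_of(q,"scene"):
    v,u=np.where(m["region"]); print(q,round(m["p"],2),m["point"],u.min(),u.max(),v.min(),v.max())
print("shut lid corners",proj("scene",[cw(x,y,.13) for x,y in((.15,-.1125),(-.15,-.1125),(-.15,.1125),(.15,.1125))]).round(0).tolist())
E
```

```text
19.325 [ 0.5484524  -0.01567926  0.36052544] [ 0.11605853  0.21935217 -0.11159786]
lid_edge 0.6 [269.9, 219.7] 212 315 179 264
lid_edge 0.5 [267.0, 239.9] 213 315 179 298
vase_short_c 0.93 [353.8, 225.1] 330 370 197 253
vase_tall_c 0.71 [142.1, 209.2] 124 162 173 240
bowl_mid_c 0.52 [162.4, 190.5] 152 171 180 197
shut lid corners [[213.0, 246.0], [242.0, 177.0], [317.0, 188.0], [307.0, 262.0]]
```

The detected lid extent matches the predicted shut position, both vases haven't moved, and the two bowls are still stacked. I'm handing in.

```bash
python3 -c "
from station import arm
print(arm.close_job())"
```

```text
the job is handed in; nothing more can be done
None
```

I handed the job in at about 19 s of the 64 s allowed: the top bowl is upright on the chest floor, the stay is broken, and the lid is lowered shut. My last check showed the other two bowls still stacked and both vases standing; the system gave no verdict on the result.

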